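# Hold a spring clip gaping over the edge of a stain sample card

### The job

Take the red spring clip by its two handles, squeeze it wide open and bring it to the stain sample card, so that it gapes around the card's free upright edge about halfway up, both jaws a good centimetre past the edge, one either side and neither touching the card: a second sample is to be slipped in beside it before the clip bites. Finish there, still holding the clip squeezed open in the air; do not let go. Do not knock the card or shift its stand, and leave the other things on the shelf where they are.

Things in the scene. Friction and masses are not known exactly. Their poses are not given: they have to be found in the camera images.
- clip: red plastic spring clip lying on its side on the shelf, 60 g: two mirror-image arms on an upright steel pin, 30 mm high all along, 104 mm long: 55 mm of handles behind the pin, 50 mm of jaws ahead of it. Origin: foot of the pin, on the underside. x runs along the clip's middle line to the jaws, z up as it lies.
- clip_grip (a point): where to pinch the handles: 38 mm behind the pin, mid-height (15 mm up), on the middle line. Handles are flat bars 4 mm thick. At rest they splay in a V: outer faces 35 mm apart 8 mm behind the pin, 50 mm here, 58 mm at the ends (55 mm behind). Squeezed home they are parallel, outer faces 30 mm apart, and end 60 mm behind the pin.
- clip_left (a joint): swing of the arm on the clip's +y side, rad: 0 shut (at rest), 0.245 fully open, at a stop in the hinge. About 4 N on each handle at the pinch place begins to open it, about 10 N holds it fully open; a harder grip does no harm. The arms swing together.
- clip_right (a joint): swing of the arm on the clip's -y side, the same way: 0 shut, 0.245 fully open.
- tip_left (a point): gripping face of the +y arm's black rubber tip (44 to 50 mm ahead of the pin): 47 mm ahead, mid-height of the clip. Shut, the tips meet on the middle line; fully open they stand 23 mm apart and the bowed jaws measure 46 mm over their outsides; the throat between them is free to 15 mm ahead of the pin.
- tip_right (a point): gripping face of the -y arm's rubber tip; it coincides with tip_left while the clip is shut.
- stand: loose dark wooden card stand, 0.45 kg; foot 64 mm (x) by 124 mm (y), 20 mm high; origin: centre of its underside. Wedged in it, upright at x = 0 along its y axis, a stiff white card with four brown bands, 3 mm thick, from y = -55 to +47 mm, top 122 mm above the shelf. A post 18 x 16 mm, 130 mm high, holds its +y edge; the -y edge is free.
- card_edge (a point): middle of the card's free upright edge: 55 mm from the stand's origin towards its -y, 71 mm above the shelf. Axes as the stand's: x across the card, y into the card from the edge, z up.
- bowl: blue ceramic bowl, 130 mm across and 58 mm high. Origin: centre of its underside.
- scoops: stack of three nested plastic scoops (white, blue, orange), 78 mm across and 77 mm high, their flat handles sticking out to about 110 mm from the middle on one side near the top. Origin: centre of the underside.
- doorstop: chrome door stop standing on its round foot, 52 mm across, 55 mm high, black rubber ring near the top. Origin: centre of the foot's underside.
- tin: green tin of wood stain, 86 mm across, 95 mm high. Origin: centre of its underside.
- brush: grey flat stain brush, 215 mm long, 56 mm wide, 17 mm high, lying on the shelf, bristles to its own +x. Origin: on the shelf under the brush, 97 mm from the handle's end.
- samples: small pile of spare sample cards lying flat, about 80 x 105 mm, 9 mm high. Origin: centre of the underside.
There are look-alikes about, which are no part of the job. Several things look just like the clip: the one meant starts nearest to the robot's base.

How it is judged:
By the outcome, as a careful person would: the job done as asked, in the order asked, and still so for the second after the job is handed in, while the arm keeps its last pose, push and grip.
It also fails if it takes over 35 s, if anything falls off the work surface, if the arm or the gripper's body presses on something with over 40 N, if the wrist force passes 120 N, or if a joint passes its speed limit or range.

### The arm

A 7-joint arm with a two-finger parallel gripper is mounted at the origin on the work surface. World frame = base frame: x ahead of the robot, y to its left, z up, the work surface at z = 0. Lengths are in mm, angles in rad, forces in N, time in s.
With the tool pointing down it reaches from about 425 to 925 mm from the base axis. Payload 6.8 kg.
Tool frame: the origin (TCP) lies on the centre line of the jaws, within the pads' length; the fingertips stand 25 mm ahead of it and the grasp point (between the pads) lies 6 mm ahead of it; z points along the fingers, y is the direction in which the jaws open and shut (so a half turn about z gives the same grasp; the last joint's range is limited). The gripper opens to 85 mm and grips with 20 to 120 N. Pads are 22 mm wide; open, the fingers measure 114 mm over their backs; the gripper's body (76 mm by 85 mm) begins 54 mm behind the grasp point. The pads swing forward as they close: fully open they stand 13 mm farther back than shut.
Start: joints at [-1.378, 0.477, 0.022, 1.555, -0.011, 1.109, -0.083], TCP at [199.988, 644.71, 256.308] pointing down, gripper open.
Joint ranges: [-2.96, 2.96], [-0.34, 2.1], [-1.41, 1.46], [0.24, 2.44], [-1.37, 4.51], [0.17, 1.92], [-2.96, 2.96]. Speed limits (rad/s): [2.39, 2.39, 3.14, 3.14, 3.14, 3.14, 3.14].

### API

Orientations are given as a unit quaternion [x, y, z, w].
In Python, from rig import robot, capture, get_calibration, finder gives the robot as it stands.
- The arm moves only by the shell command python3 -m crank 'ROWS' [OPENING] [FORCE]. ROWS is JSON, a list of rows, each a list of 4 numbers: the shift along the tool's x, y, z in units of 50 mm (1.0 is 50 mm), then the turn about the tool's z in units of 8 degrees (1.0 is 8 degrees). A call has 1 to 20 rows; each row shifts and turns the pose as measured when the row begins, along the tool's axes as they then stand; what a row does not reach is not made up. A row lasts 1/8 s, in which the tool goes at most 62.5 mm and 10.7 degrees, less where a joint would pass 70% of its speed; a pose out of reach is approached as far as the arm can. A call with a number of a shift or a turn outside -1 to 1 is refused whole. A call with a gripper value outside its range is refused whole. OPENING is the closure in counts, from 0 (fully open) to 255 (shut), set as the call begins (- or left out, the last holds). The fingers move at their own pace and stop on an object; FORCE is the grip in N (left out, the last holds). Time passes only in rows, so rows that do not move let the fingers close. It gives the time, the measured TCP pose, the force and the opening at its end, in the units of the state.
- robot.state(): the state, without advancing time (a new reading comes with each control period).
- capture(name): name is "scene" or "top" or "wrist"; returns the picture (420x560x3 uint8, red, green, blue); there is no depth.
- get_calibration(name): a dict with "intrinsics" (3x3 intrinsics, pixels), "extrinsics" (4x4, takes a point from camera to world coordinates); the wrist camera has in their place "hand_eye" (4x4, takes a point from camera to tool coordinates, whose origin is the TCP and whose axes are the flange's). Camera axes: x right, y down, z forward; pixel columns grow to the right and rows downward; lengths in mm; the calibration is good to about 2 mm. A picture is of the moment at which its call begins: read the wrist's pose just before it. get_calibration takes no time and is no camera call.
- robot.hand_in(): hands the job in, once; it reports no verdict.
Trained networks look in the newest picture that a camera, given by its name, has taken for a name from the list of things; names that differ only in an ending like _2 or _b are one class to them, and where a whole thing is asked for, a point or a joint stands for the part that bears it (a point fixed in the world has none). Each returns a list of dicts, best first, with "p" (0 to 1); they miss things now and then, are a little off and sometimes report something else, mostly with a low value. They report only what shows in the picture. A call takes as long as a camera call. They do not tell look-alikes from the thing itself.
- finder.look_for(camera, target): "location" ([x, y, z] in mm, in world coordinates, good to about 4 mm: the middle of the surface that is visible of it).
The state is a dict: "time_s": time; "q": joint angles; "qvel": joint speeds; "joint_efforts": joint torques, N m; "ee_pos": TCP position; "ee_rot": TCP orientation; "wrist_force": force on the tool from outside, world axes, zero at the start; "torque": the same for the moment, N m; "opening": finger opening in mm.
Only numpy, scipy, OpenCV 4.12 (cv2) and the standard library are available. Lean on these libraries where they do the work, as an engineer would, in place of code of your own. Each camera call takes 0.05 s, during which the arm holds its last target.

## Working session

There is one attempt and no reset: what is moved stays moved. The work goes in short steps, Python scripts to look and compute and a shell command to move; the robot and the scene stay as the last step left them, time stands still between calls to the robot, and variables do not carry over. Pictures are saved under pics/ and viewed, and the job is handed in when it is done.

```bash
mkdir -p pics; ls
python3 - <<'E'
from rig import robot, capture, get_calibration, finder
import cv2
s=robot.state(); print({k:s[k] for k in ('time_s','ee_pos','ee_rot','opening')})
for n in ("scene","top"):
    im=capture(n); cv2.imwrite(f"pics/{n}0.png",im[:,:,::-1])
    for t in ("clip","card_edge","stand"):
        for d in finder.look_for(n,t): print(n,t,d)
print(robot.state()['time_s'])
print(get_calibration("top"),get_calibration("wrist"))
E
```

```text
pics
{'time_s': 0.0, 'ee_pos': array([199.85439801, 644.17940918, 255.34640331]), 'ee_rot': array([ 1.49814692e-01,  9.88713695e-01, -8.85817441e-04, -5.48189394e-05]), 'opening': 85.70853797305143}
scene clip {'location': [522.0, -130.7, 22.0], 'p': 0.71}
scene clip {'location': [580.5, -540.1, 17.8], 'p': 0.57}
scene card_edge {'location': [533.9, 84.4, 50.9], 'p': 0.63}
scene stand {'location': [531.5, 84.8, 44.0], 'p': 0.64}
top clip {'location': [579.5, -553.5, 22.8], 'p': 0.86}
top clip {'location': [525.3, -135.2, 33.5], 'p': 0.41}
top card_edge {'location': [526.2, 77.6, 21.5], 'p': 0.88}
top stand {'location': [525.7, 75.3, 20.6], 'p': 0.75}
0.4
{'intrinsics': array([[501.55199678,   0.        , 283.81410147],
       [  0.        , 501.55199678, 202.88011242],
       [  0.        ,   0.        ,   1.        ]]), 'extrinsics': array([[-2.11385242e-02, -9.85610352e-01,  1.67706279e-01,
         3.60700168e+02],
       [-9.99771526e-01,  2.13710058e-02, -4.18649084e-04,
        -9.74395546e+01],
       [-3.17142700e-03, -1.67676813e-01, -9.85836918e-01,
         1.58679543e+03],
       [ 0.00000000e+00,  0.00000000e+00,  0.00000000e+00,
         1.00000000e+00]])} {'intrinsics': array([[370.29799746,   0.        , 276.15183537],
       [  0.        , 370.29799746, 199.83477019],
       [  0.        ,   0.        ,   1.        ]]), 'hand_eye': array([[ 5.39989921e-06, -9.57483491e-01, -2.88488066e-01,
         7.38885881e+01],
       [ 9.99999985e-01,  5.55944810e-05, -1.65798535e-04,
         4.89059022e-01],
       [ 1.74787704e-04, -2.88488061e-01,  9.57483477e-01,
        -1.17678546e+02],
       [ 0.00000000e+00,  0.00000000e+00,  0.00000000e+00,
         1.00000000e+00]])}
```

View pics/scene0.png

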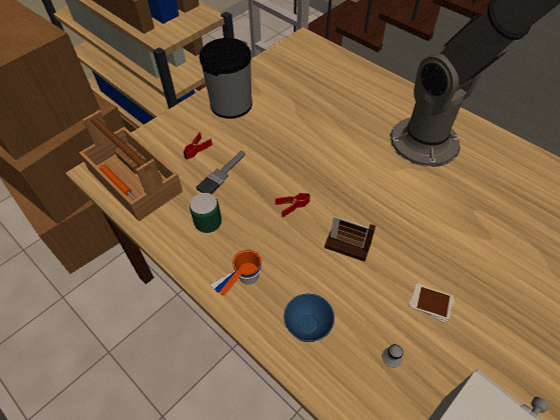

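View pics/top0.png

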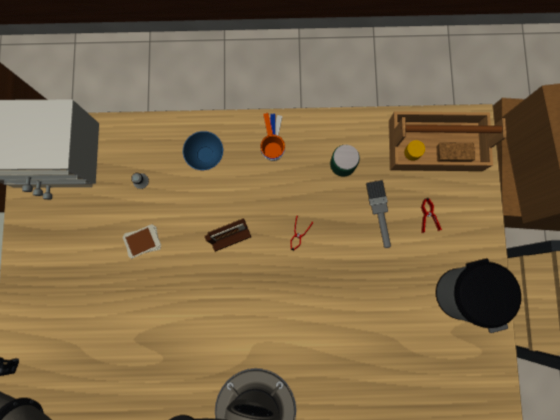

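The scene view shows two red clips, the nearer at (293,203), and the stand at (350,240). In the top view the nearer clip is at (300,233) and the stand at (228,235). I'll zoom in on both.

Run:
```python
import cv2,numpy as np
a=cv2.imread("pics/top0.png")[200:265,190:330]; cv2.imwrite("pics/topz.png",cv2.resize(a,None,fx=5.5,fy=5.5,interpolation=cv2.INTER_CUBIC))
a=cv2.imread("pics/scene0.png")[170:270,260:400]; cv2.imwrite("pics/scenez.png",cv2.resize(a,None,fx=5.5,fy=5.5,interpolation=cv2.INTER_CUBIC))
```

```text
(no output)
```

View pics/topz.png

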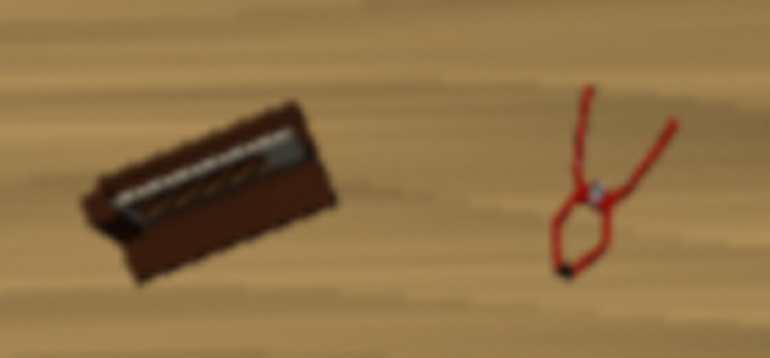

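View pics/scenez.png

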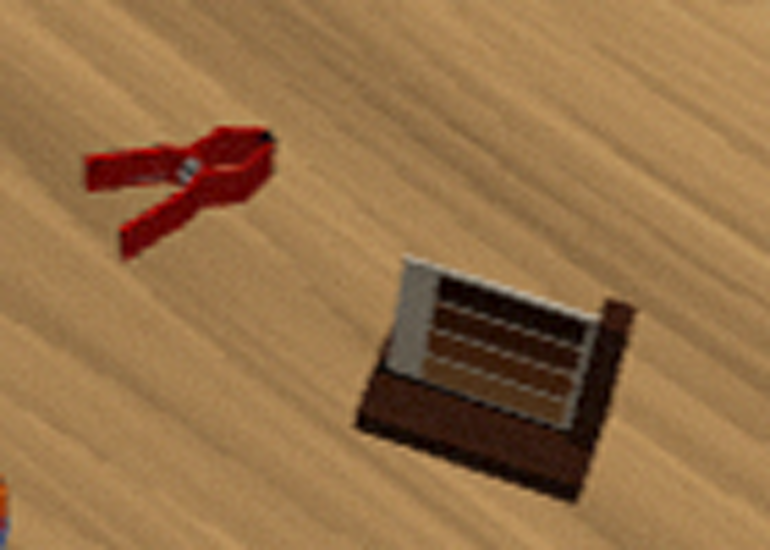

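```bash
cat > h.py <<'E'
import numpy as np, cv2
from rig import robot, capture, get_calibration, finder
from scipy.spatial.transform import Rotation as R
def ext(n,s=None):
    c=get_calibration(n)
    if n!="wrist": return c["intrinsics"],np.array(c["extrinsics"])
    T=np.eye(4); T[:3,:3]=R.from_quat(s["ee_rot"]).as_matrix(); T[:3,3]=s["ee_pos"]
    return c["intrinsics"],T@c["hand_eye"]
def p2w(n,uv,z,s=None):
    K,E=ext(n,s); d=E[:3,:3]@np.linalg.inv(K)@np.array([uv[0],uv[1],1.]); o=E[:3,3]
    return o+d*(z-o[2])/d[2]
def w2p(n,P,s=None):
    K,E=ext(n,s); p=K@(E[:3,:3].T@(np.asarray(P,float)-E[:3,3])); return p[:2]/p[2]
def togo(s,target,yaw_x=None):
    """rows units to reach TCP target; yaw_x desired world heading (rad) of tool x"""
    M=R.from_quat(s["ee_rot"]).as_matrix()
    d=M.T@(np.asarray(target)-s["ee_pos"])/50
    yaw=np.arctan2(M[1,0],M[0,0])
    out=[d]
    if yaw_x is not None:
        e=(yaw_x-yaw+np.pi)%(2*np.pi)-np.pi
        out.append(-np.degrees(e)/8) # tool z down
    return out
def st():
    s=robot.state(); M=R.from_quat(s["ee_rot"]).as_matrix()
    print("t",round(s["time_s"],2),"pos",np.round(s["ee_pos"],1),"yawx",round(np.degrees(np.arctan2(M[1,0],M[0,0])),2),"zax",np.round(M[:,2],3),"open",round(s["opening"],1),"F",np.round(s["wrist_force"],1),"q",np.round(s["q"],2))
    return s
E
python3 - <<'E'
from h import *
s=st()
z=lambda x,y:((x+.5)/5.5-.5+190,(y+.5)/5.5-.5+200)
pin=p2w("top",z(597,193),30);tip=p2w("top",z(565,271),30);h1=p2w("top",z(588,88),30);h2=p2w("top",z(674,124),30)
print(pin,tip,h1,h2,(h1+h2)/2)
d=tip-(h1+h2)/2; print("clip heading",np.degrees(np.arctan2(d[1],d[0])),np.linalg.norm(d))
e=p2w("top",z(293,132),122);f=p2w("top",z(118,200),122);print(e,f)
d=f-e;print("card y heading",np.degrees(np.arctan2(d[1],d[0])),np.linalg.norm(d))
E
```

```text
t 0.4 pos [199.9 644.6 256.2] yawx 162.77 zax [-0. -0. -1.] open 85.5 F [-0.4 -0.4 -0.6] q [-1.38  0.48  0.02  1.56 -0.01  1.11 -0.08]
[ 524.11639356 -140.57568623   30.        ] [ 480.39829726 -121.40098556   30.        ] [ 584.26455516 -137.00467755   30.        ] [ 562.53888507 -185.36846458   30.        ] [ 573.40172011 -161.18657106   30.        ]
clip heading 156.83942689578012 101.15596609345914
[550.6922029  23.7178686 122.       ] [516.19770273 117.25124224 122.        ]
card y heading 110.24364644055164 99.69133626420731
```

Run:
```python
from h import *
s=st(); print(togo(s,[559,-155.5,230],np.radians(157)))
```

```text
t 0.4 pos [199.9 644.6 256.2] yawx 162.77 zax [-0. -0. -1.] open 85.5 F [-0.4 -0.4 -0.6] q [-1.38  0.48  0.02  1.56 -0.01  1.11 -0.08]
[array([-11.59942865, -13.15731604,   0.52620475]), np.float64(0.7210816941492076)]
```

```bash
python3 -m crank '[[-0.65,-0.74,0.03,0],[-0.65,-0.74,0.03,0],[-0.65,-0.74,0.03,0],[-0.65,-0.74,0.03,0],[-0.65,-0.74,0.03,0],[-0.65,-0.74,0.03,0],[-0.65,-0.74,0.03,0],[-0.65,-0.74,0.03,0],[-0.65,-0.74,0.03,0],[-0.65,-0.74,0.03,0],[-0.65,-0.74,0.03,0],[-0.65,-0.74,0.03,0],[-0.65,-0.74,0.03,0],[-0.65,-0.74,0.03,0],[-0.65,-0.74,0.03,0],[-0.65,-0.74,0.03,0]]' 0 20
python3 - <<'E'
from h import *
s=st(); print(togo(s,[559,-155.5,230],np.radians(157)))
E
```

```text
time_s: 2.4
ee_pos: [532.3, -91.6, 232.4]
ee_rot: [0.146, 0.989, 0.005, 0.004]
wrist_force: [0.5, -0.1, -0.1]
opening: 85.4
t 2.4 pos [532.3 -91.6 232.4] yawx 163.26 zax [ 0.009  0.01  -1.   ] open 85.4 F [ 0.5 -0.1 -0.1] q [-0.32  0.3   0.47  1.93 -0.18  0.94  1.51]
[array([-0.87887957, -1.07079519,  0.0393456 ]), np.float64(0.7828019254085921)]
```

```bash
python3 -m crank '[[-0.44,-0.53,0.02,0.4],[-0.44,-0.53,0.02,0.4],[0,0,0,0]]'
python3 - <<'E'
from h import *
s=st(); im=capture("wrist"); cv2.imwrite("pics/w1.png",im[:,:,::-1])
np.save("s_w1.npy",np.r_[s["ee_pos"],s["ee_rot"]])
for t in ("clip","card_edge"):
    for d in finder.look_for("wrist",t): print(t,d)
E
```

```text
time_s: 2.78
ee_pos: [558.7, -162.6, 230.4]
ee_rot: [0.205, 0.979, 0.005, 0.004]
wrist_force: [-0.3, 0.8, -0.3]
opening: 85.5
t 2.77 pos [ 558.7 -162.6  230.4] yawx 156.32 zax [ 0.01   0.007 -1.   ] open 85.5 F [-0.3  0.8 -0.3] q [-0.22  0.38  0.51  1.84 -0.23  0.97  1.55]
clip {'location': [520.9, -140.3, 25.6], 'p': 0.56}
card_edge {'location': [531.4, 40.0, 20.0], 'p': 0.77}
```

View pics/w1.png

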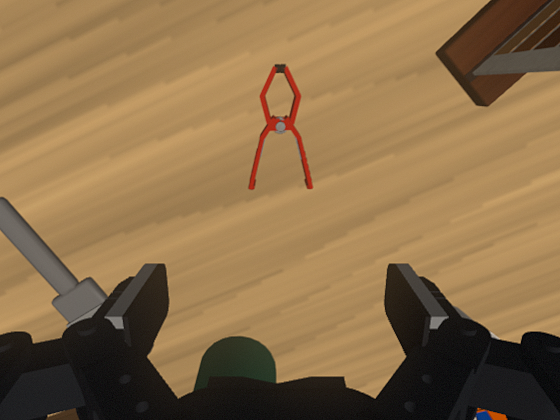

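The clip points straight up the picture: pin at (280,127), jaw tips at (280,66), handle ends at (251,188) and (309,188). The card's free edge is at top right, near (475,72).

Run:
```python
from h import *
a=np.load("s_w1.npy"); s={"ee_pos":a[:3],"ee_rot":a[3:]}
P={k:p2w("wrist",v,30,s) for k,v in dict(pin=(280,127),tip=(280,66),h1=(251,187),h2=(309,187)).items()}
for k in P: print(k,np.round(P[k],1))
m=(P["h1"]+P["h2"])/2; d=P["tip"]-m; print(np.degrees(np.arctan2(d[1],d[0])),np.linalg.norm(d), np.linalg.norm(P['h1']-P['h2']))
im=cv2.imread("pics/w1.png")
c=cv2.resize(im[0:120,400:560],None,fx=5,fy=5,interpolation=cv2.INTER_CUBIC); cv2.imwrite("pics/w1c.png",c)
c=cv2.resize(im[50:200,200:360],None,fx=4,fy=4,interpolation=cv2.INTER_CUBIC); cv2.imwrite("pics/w1d.png",c)
```

```text
pin [ 523.3 -140.7   30. ]
tip [ 478.7 -121.3   30. ]
h1 [ 561.1 -185.2   30. ]
h2 [ 582.  -138.1   30. ]
156.5114225454178 101.1813845454668 51.521167339053406
```

View pics/w1c.png

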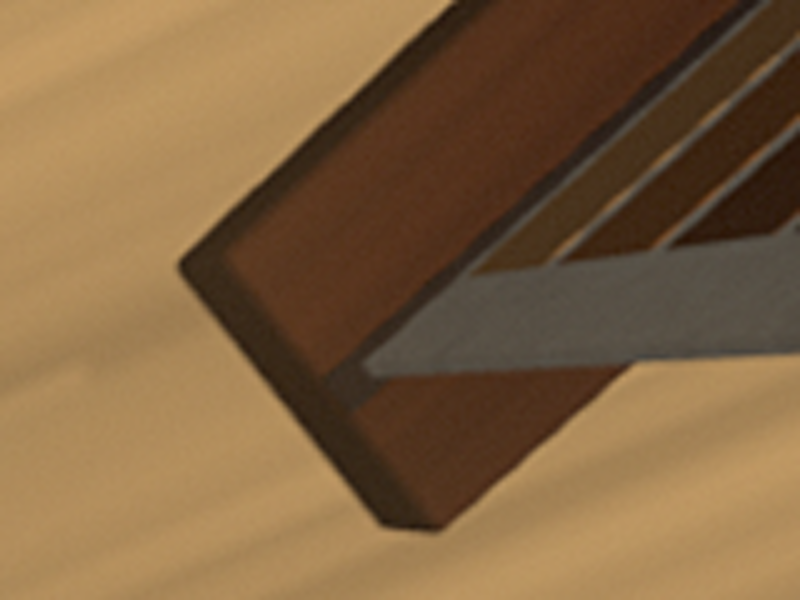

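View pics/w1d.png

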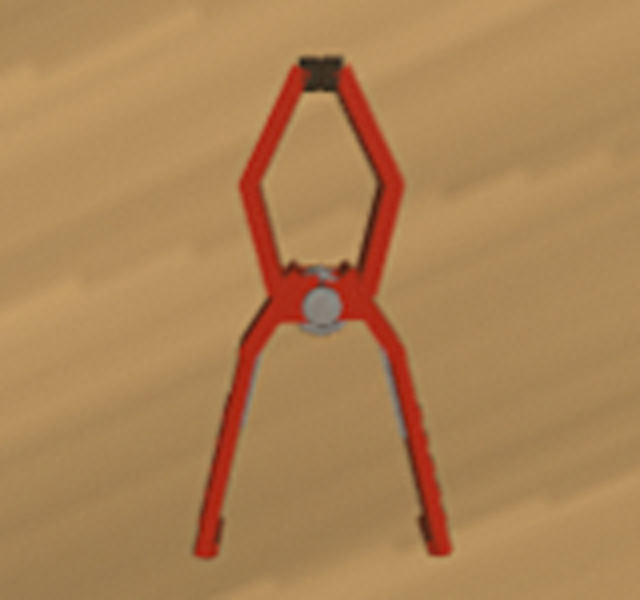

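Run:
```python
from h import *
s=st(); print(togo(s,[558.3,-155.8,60],np.radians(156.5)))
```

```text
t 2.92 pos [ 558.4 -158.3  230.1] yawx 156.67 zax [ 0.009  0.01  -1.   ] open 85.2 F [ 0.1 -0.   0.3] q [-0.22  0.37  0.51  1.85 -0.23  0.97  1.55]
[array([3.83466504e-02, 1.52553595e-03, 3.40180520e+00]), np.float64(0.021626248378986832)]
```

```bash
python3 -m crank '[[0.02,0,0.85,0],[0.02,0,0.85,0],[0,0,0.85,0],[0,0,0.75,0],[0,0,0,0],[0,0,0,0]]'
python3 - <<'E'
from h import *
s=st(); im=capture("wrist"); cv2.imwrite("pics/w2.png",im[:,:,::-1])
np.save("s_w2.npy",np.r_[s["ee_pos"],s["ee_rot"]])
print(togo(s,[558.3,-155.8,33],np.radians(156.5)))
E
```

```text
time_s: 3.68
ee_pos: [561.1, -145.7, 64.2]
ee_rot: [0.195, 0.981, 0.009, 0.006]
wrist_force: [0.5, -0.1, 0.8]
opening: 85.4
t 3.67 pos [ 561.1 -145.7   64.2] yawx 157.52 zax [ 0.015  0.015 -1.   ] open 85.4 F [ 0.5 -0.1  0.8] q [-0.13  0.6   0.38  1.95 -0.39  0.65  1.68]
[array([-0.02077641, -0.2196876 ,  0.61931483]), np.float64(0.12715462251451148)]
```

View pics/w2.png

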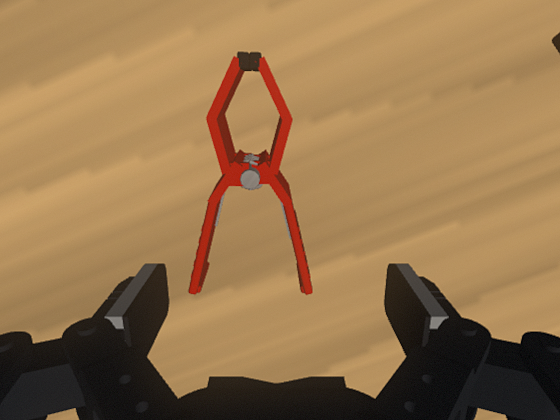

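The clip sits left of centre between the fingers. Pin at (250,180), tips at (249,60), handle ends at (196,290) and (306,290), so I need to shift along tool y.

Run:
```python
from h import *
a=np.load("s_w2.npy"); s={"ee_pos":a[:3],"ee_rot":a[3:]}
P={k:p2w("wrist",v,30,s) for k,v in dict(pin=(250,179),tip=(249,58),h1=(196,290),h2=(306,290)).items()}
for k in P: print(k,np.round(P[k],1))
m=(P["h1"]+P["h2"])/2; d=P["tip"]-m; d/=np.linalg.norm(d);print(np.degrees(np.arctan2(d[1],d[0])))
g=P["pin"]-38*d; g[2]=33; print(g)
s=st(); print(togo(s,g,np.arctan2(d[1],d[0])))
```

```text
pin [ 522.9 -140.6   30. ]
tip [ 479.2 -121.9   30. ]
h1 [ 561.5 -184.6   30. ]
h2 [ 581.4 -138.    30. ]
156.85922941856012
[ 557.87483147 -155.56695904   33.        ]
t 3.73 pos [ 561.  -145.6   64.3] yawx 157.52 zax [ 0.015  0.016 -1.   ] open 85.3 F [-0.4  0.2 -0.3] q [-0.13  0.6   0.38  1.95 -0.39  0.65  1.68]
[array([-0.01249961, -0.22122256,  0.62092884]), np.float64(0.08301963487768765)]
```

```bash
python3 -m crank '[[-0.01,-0.22,0,0.1],[0,0,0.3,0],[0,0,0.3,0],[0,0,0,0],[0,0,0,0]]'
python3 - <<'E'
from h import *
s=st(); print(togo(s,[557.9,-155.6,33],np.radians(156.8)))
E
```

```text
time_s: 4.35
ee_pos: [559.2, -156.7, 34.7]
ee_rot: [0.202, 0.979, 0.009, 0.008]
wrist_force: [0.5, 0.5, 0.1]
opening: 85.6
t 4.35 pos [ 559.2 -156.7   34.7] yawx 156.65 zax [ 0.02   0.015 -1.   ] open 85.6 F [0.5 0.5 0.1] q [-0.09  0.64  0.35  1.96 -0.42  0.59  1.71]
[array([0.03319821, 0.00941554, 0.03467767]), np.float64(-0.018733857663720658)]
```

```bash
python3 -m crank '[[0.02,0,0,0],[0,0,0,0],[0,0,0,0],[0,0,0,0],[0,0,0,0],[0,0,0,0]]' 255 40
python3 - <<'E'
from h import *
s=st(); im=capture("wrist"); cv2.imwrite("pics/w3.png",im[:,:,::-1])
np.save("s_w3.npy",np.r_[s["ee_pos"],s["ee_rot"]])
E
```

```text
time_s: 5.1
ee_pos: [560.2, -156.7, 37.3]
ee_rot: [0.202, 0.979, 0.01, 0.01]
wrist_force: [0.1, -0.9, 0.2]
opening: 27.3
t 5.1 pos [ 560.2 -156.7   37.3] yawx 156.66 zax [ 0.024  0.015 -1.   ] open 27.3 F [ 0.1 -0.9  0.2] q [-0.09  0.64  0.35  1.96 -0.42  0.59  1.71]
```

View pics/w3.png

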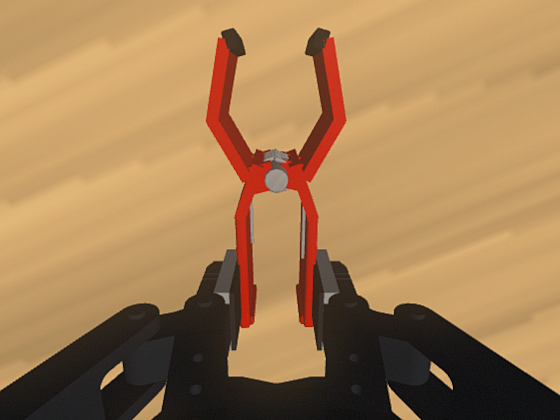

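Squeezed fully open (jaws apart, handles parallel). Now I'll work out the lift and a look-point about 100 mm short of the card edge.

Run:
```python
from h import *
a=np.load("s_w1.npy"); s={"ee_pos":a[:3],"ee_rot":a[3:]}
c=lambda x,y:((x+.5)/5-.5+400,(y+.5)/5-.5)
print("edge foot z20",[np.round(p2w("wrist",c(*p),20,s),1) for p in ((340,388),(362,370))], "corners z20",[np.round(p2w("wrist",c(*p),20,s),1) for p in ((232,248),(437,520))])
A,B=[p2w("wrist",c(*p),20,s) for p in ((240,240),(425,505))]
s=st(); M=R.from_quat(s["ee_rot"]).as_matrix()
print(togo(s,[585,-70,190],np.radians(110.2)), np.round(M.T@(np.array([585,-70,190])-s["ee_pos"]),1))
```

```text
edge foot z20 [array([550.1,  20.6,  20. ]), array([548.8,  24.8,  20. ])] corners z20 [array([521.4,   9.9,  20. ]), array([578. ,  30.4,  20. ])]
t 5.15 pos [ 560.2 -156.7   37.3] yawx 156.66 zax [ 0.024  0.015 -1.   ] open 27.4 F [ 0.4 -0.1  0.1] q [-0.09  0.64  0.35  1.96 -0.42  0.59  1.71]
[array([ 0.18151259,  1.85873313, -3.01507134]), np.float64(5.8072374898251)] [   9.1   92.9 -150.8]
```

```bash
python3 -m crank '[[0,0,-0.8,0],[0,0,-0.8,0.5],[0,0,-0.75,0.9],[0,0,-0.7,0.9],[0,0,0,0.9],[0,0,0,0.9],[0,0,0,0.9],[0,0,0,0.8],[0,0,0,0]]'
python3 - <<'E'
from h import *
s=st(); im=capture("wrist"); cv2.imwrite("pics/w4.png",im[:,:,::-1])
np.save("s_w4.npy",np.r_[s["ee_pos"],s["ee_rot"]])
print(togo(s,[585,-70,190],np.radians(110.2)))
E
```

```text
time_s: 6.28
ee_pos: [555.5, -157.8, 192.6]
ee_rot: [0.582, 0.813, 0.013, 0.004]
wrist_force: [-0.1, -0.4, -1.5]
opening: 27.3
t 6.28 pos [ 555.5 -157.8  192.6] yawx 108.87 zax [ 0.022  0.016 -1.   ] open 27.3 F [-0.1 -0.4 -1.5] q [-0.36  0.46  0.72  1.9  -0.41  0.91  0.88]
[array([1.46983148, 1.12465452, 0.09352144]), np.float64(-0.16632861922351314)]
```

View pics/w4.png

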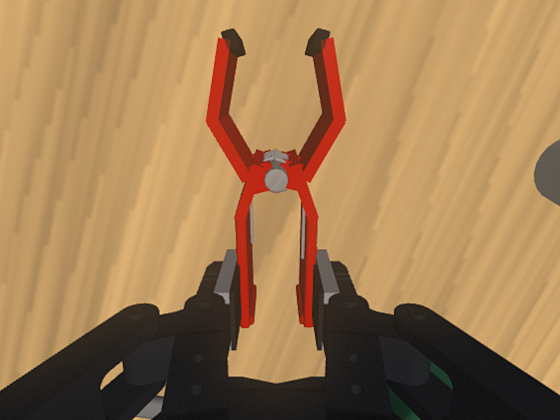

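The clip is held unchanged, with the jaws still open. Next I go to the look-point.

```bash
python3 -m crank '[[0.5,0.38,0.02,-0.1],[0.5,0.38,0.02,0],[0.45,0.35,0.02,0],[0,0,0,0],[0,0,0,0]]'
python3 - <<'E'
from h import *
s=st(); im=capture("wrist"); cv2.imwrite("pics/w5.png",im[:,:,::-1])
np.save("s_w5.npy",np.r_[s["ee_pos"],s["ee_rot"]])
im=capture("scene"); cv2.imwrite("pics/scene5.png",im[:,:,::-1])
print(togo(s,[585,-70,190],np.radians(110.2)))
E
```

```text
time_s: 6.95
ee_pos: [583.6, -69.9, 191.2]
ee_rot: [0.572, 0.82, 0.013, 0.004]
wrist_force: [-1.0, -1.3, -0.7]
opening: 27.1
t 6.95 pos [583.6 -69.9 191.2] yawx 110.25 zax [ 0.021  0.016 -1.   ] open 27.1 F [-1.  -1.3 -0.7] q [-0.5   0.47  0.7   1.88 -0.41  0.91  0.74]
[array([-0.01218564,  0.02445188,  0.02497963]), np.float64(0.006481217340624895)]
```

View pics/w5.png

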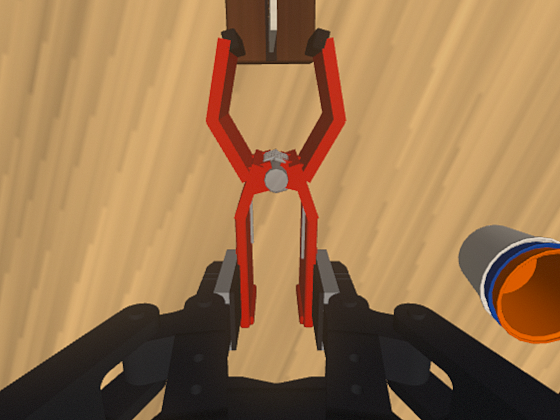

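View pics/scene5.png

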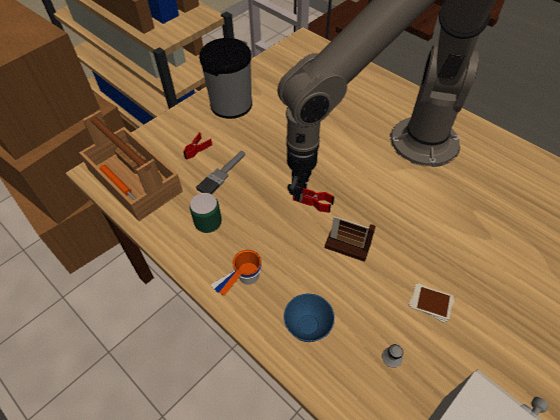

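In the wrist view the clip's jaws are symmetric about column 275. The card edge shows end-on at about (272,10–50), nearly centred. I'll zoom in for the numbers.

Run:
```python
import cv2
im=cv2.imread("pics/w5.png")
cv2.imwrite("pics/w5c.png",cv2.resize(im[0:90,205:355],None,fx=5.3,fy=5.3,interpolation=cv2.INTER_CUBIC))
```

```text
(no output)
```

View pics/w5c.png

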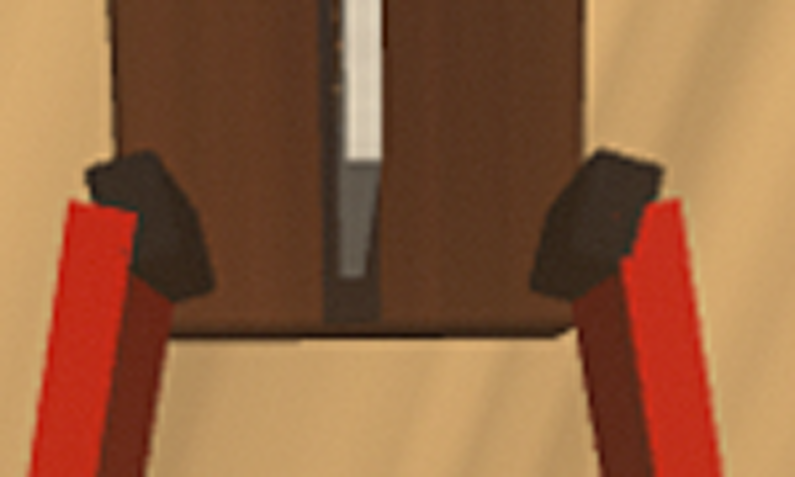

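Run:
```python
from h import *
a=np.load("s_w5.npy"); s={"ee_pos":a[:3],"ee_rot":a[3:]}
c=lambda x,y:((x+.5)/5.3-.5+205,(y+.5)/5.3-.5)
et=p2w("wrist",c(363,160),122,s); eb=p2w("wrist",c(352,280),20,s)
et2=p2w("wrist",c(363,0),122,s); v=et2-et
print("edge",et,eb,"heading top",np.degrees(np.arctan2(v[1],v[0])))
zt=s["ee_pos"][2]-7.3
M=R.from_quat(s["ee_rot"]).as_matrix()
for n,p in dict(pin=(276,180),LF=c(150,150),RF=c(603,150),LR=c(172,300),RR=c(575,298),Lh=(245,326),Rh=(306,326),Lr0=c(85,172),Rr0=c(665,170)).items():
    print(n,np.round(M.T@(p2w("wrist",p,zt,s)-s["ee_pos"]),1))
for e in (et,eb): print("edge in tool",np.round(M.T@(e-s["ee_pos"]),1))
```

```text
edge [549.08050062  24.65662437 122.        ] [549.39942373  24.48136803  20.        ] heading top 110.10786029394775
pin [43.6 -0.1  7.6]
LF [ 92.  -13.4   7.6]
RF [92.1 13.1  8.3]
LR [ 83.8 -12.4   7.6]
RR [84.  11.7  8.2]
Lh [-15.  -12.2   6.9]
Rh [-15.4  11.7   7.5]
Lr0 [ 90.8 -17.3   7.5]
Rr0 [91.1 16.8  8.4]
edge in tool [100.1  -1.5  69.9]
edge in tool [ 99.1  -3.8 171.9]
```

```bash
cat >> h.py <<'E'
EDGE=np.array([549.2,24.6,71.]); HD=np.radians(110.1)
def rel(s):
    M=R.from_quat(s["ee_rot"]).as_matrix(); e=M.T@(EDGE-s["ee_pos"])
    # card-frame view of clip point (70,-.1,22) relative to edge
    p=s["ee_pos"]+M@np.array([70,-.1,22.])
    d=np.array([np.cos(HD),np.sin(HD),0]); n=np.array([np.sin(HD),-np.cos(HD),0])
    q=p-EDGE; print("clip ref vs edge: along",round(q@d,1),"lateral",round(q@n,1),"z",round(q[2],1))
    t=s["ee_pos"]-q; 
    print("togo units",np.round((M.T@(-q))/50,3),"turn",round(togo(s,t,HD)[1],3))
E
python3 -m crank '[[-0.7,0,0,0],[0,0,0.6,0],[0,0,0.6,0],[0,0,0.5,0],[0,0,0.2,0],[0,0,0,0],[0,0,0,0]]'
python3 - <<'E'
from h import *
s=st(); rel(s)
E
```

```text
time_s: 7.92
ee_pos: [598.3, -109.3, 96.1]
ee_rot: [0.575, 0.818, 0.013, 0.007]
wrist_force: [0.1, -0.8, 0.0]
opening: 27.4
t 7.92 pos [ 598.3 -109.3   96.1] yawx 109.83 zax [ 0.026  0.014 -1.   ] open 27.4 F [ 0.1 -0.8  0. ] q [-0.35  0.63  0.6   1.89 -0.53  0.76  0.89]
clip ref vs edge: along -72.6 lateral 0.9 z 3.4
togo units [ 1.451 -0.027  0.074] turn -0.033
```

```bash
python3 -m crank '[[0.4,-0.01,0.04,-0.03],[0.4,0,0.03,0],[0,0,0,0],[0,0,0,0]]'
python3 - <<'E'
from h import *
s=st(); rel(s)
im=capture("wrist"); cv2.imwrite("pics/w6.png",im[:,:,::-1])
im=capture("scene"); cv2.imwrite("pics/scene6.png",cv2.resize(im[150:290,240:420,::-1],None,fx=4.4,fy=4.2,interpolation=cv2.INTER_CUBIC))
E
```

```text
time_s: 8.43
ee_pos: [584.1, -67.4, 94.4]
ee_rot: [0.572, 0.82, 0.014, 0.007]
wrist_force: [-0.5, -0.3, -0.9]
opening: 27.3
t 8.43 pos [584.1 -67.4  94.4] yawx 110.25 zax [ 0.029  0.015 -0.999] open 27.3 F [-0.5 -0.3 -0.9] q [-0.43  0.6   0.6   1.94 -0.53  0.73  0.84]
clip ref vs edge: along -28.3 lateral 1.6 z 1.7
togo units [ 0.565 -0.032  0.036] turn 0.019
```

View pics/w6.png

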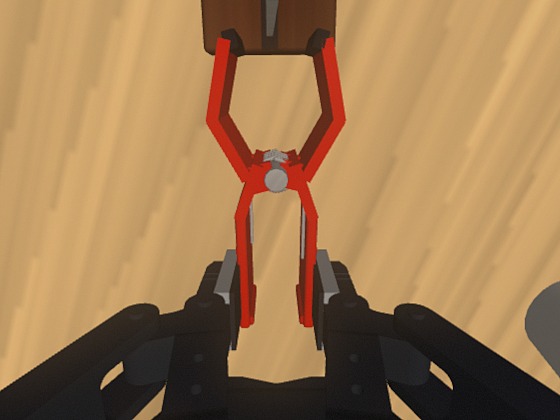

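View pics/scene6.png

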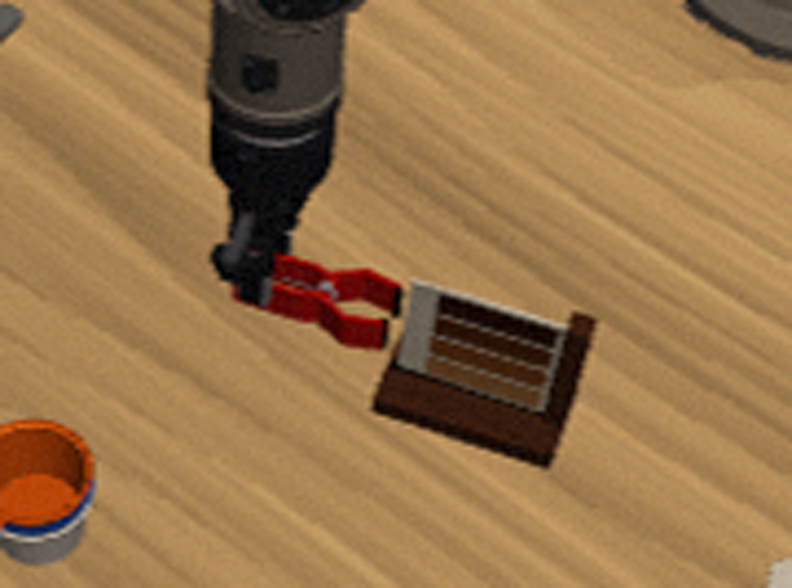

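The jaws stand just short of the card, with the card edge at column 270 between tips centred on 275. That agrees with the 1.6 mm lateral offset, so I'll correct it and go in.

```bash
python3 -m crank '[[0,-0.04,0.02,0],[0.28,-0.01,0.03,0],[0,0,0,0]]'
python3 - <<'E'
from h import *
s=st(); rel(s)
E
```

```text
time_s: 8.9
ee_pos: [576.5, -55.6, 91.4]
ee_rot: [0.573, 0.82, 0.014, 0.007]
wrist_force: [1.0, -0.1, -0.4]
opening: 27.2
t 8.9 pos [576.5 -55.6  91.4] yawx 110.12 zax [ 0.028  0.015 -0.999] open 27.2 F [ 1.  -0.1 -0.4] q [-0.45  0.59  0.6   1.97 -0.53  0.71  0.82]
clip ref vs edge: along -14.6 lateral -1.3 z -1.3
togo units [ 0.292  0.027 -0.023] turn 0.002
```

```bash
python3 -m crank '[[0.28,0.01,-0.01,0],[0,0,0,0],[0,0,0,0]]'
python3 - <<'E'
from h import *
s=st(); rel(s)
im=capture("wrist"); cv2.imwrite("pics/w7.png",im[:,:,::-1])
np.save("s_w7.npy",np.r_[s["ee_pos"],s["ee_rot"]])
cv2.imwrite("pics/w7c.png",cv2.resize(im[0:120,195:355,::-1],None,fx=5,fy=5,interpolation=cv2.INTER_CUBIC))
im=capture("scene"); cv2.imwrite("pics/scene7.png",cv2.resize(im[150:290,240:420,::-1],None,fx=4.4,fy=4.2,interpolation=cv2.INTER_CUBIC))
E
```

```text
time_s: 9.28
ee_pos: [571.9, -41.0, 92.1]
ee_rot: [0.572, 0.82, 0.014, 0.007]
wrist_force: [0.4, 0.3, -0.4]
opening: 27.2
t 9.28 pos [571.9 -41.   92.1] yawx 110.15 zax [ 0.029  0.015 -0.999] open 27.2 F [ 0.4  0.3 -0.4] q [-0.48  0.59  0.6   1.98 -0.53  0.7   0.8 ]
clip ref vs edge: along 0.7 lateral -0.7 z -0.6
togo units [-0.013  0.013 -0.011] turn 0.007
```

View pics/w7c.png

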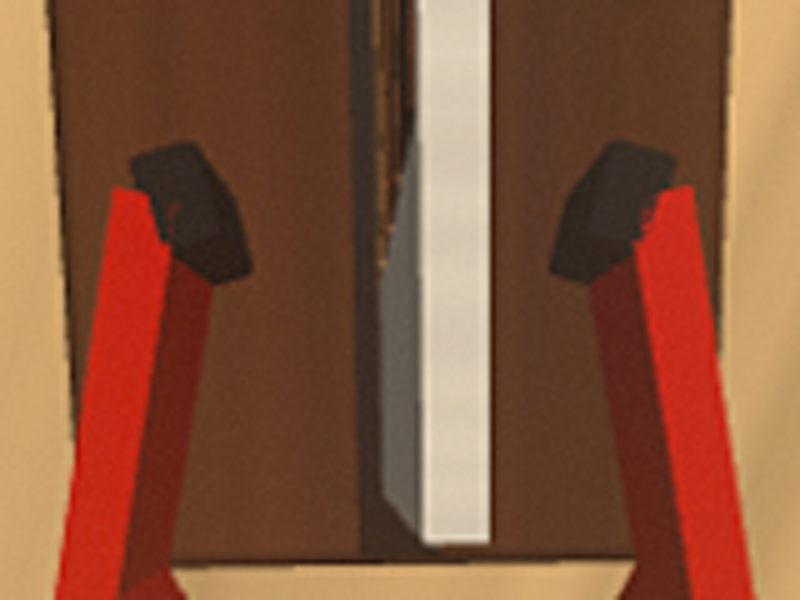

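View pics/scene7.png

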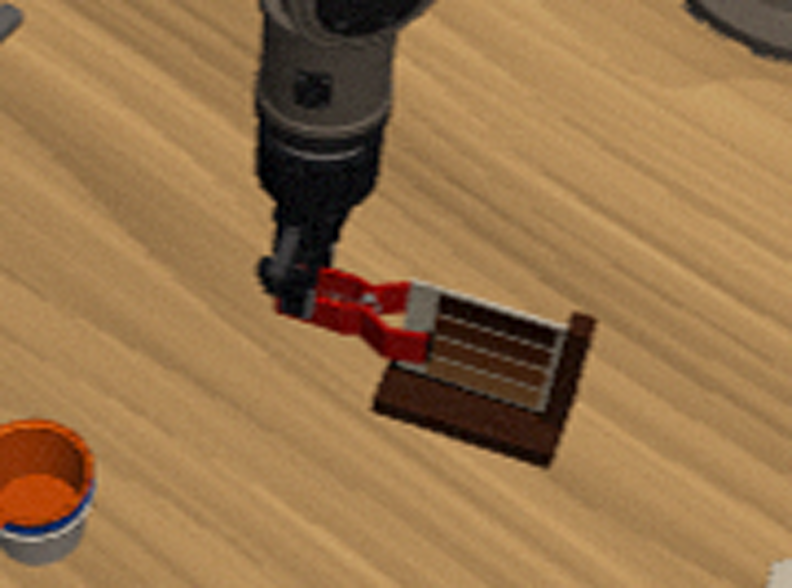

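The card's white top runs between the two tips, which sit at crop columns 250 and 552 with the card at 418–490. The scene view shows the jaws straddling the edge. I'll check the numbers and whether the pose holds still.

```bash
python3 -m crank '[[0,0,0,0],[0,0,0,0],[0,0,0,0],[0,0,0,0]]' >/dev/null
python3 - <<'E'
from h import *
a=np.load("s_w7.npy"); s={"ee_pos":a[:3],"ee_rot":a[3:]}
c=lambda x,y:((x+.5)/5-.5+195,(y+.5)/5-.5)
M=R.from_quat(s["ee_rot"]).as_matrix()
e=p2w("wrist",c(455,543),122,s); e2=p2w("wrist",c(453,0),122,s); v=e2-e
print("edge top",np.round(e,1),np.degrees(np.arctan2(v[1],v[0])))
for nm,z in (("top",M),): 
  print("edge@71 in tool",np.round(M.T@(np.array([e[0],e[1],71])-s["ee_pos"]),1))
b=p2w("wrist",c(384,497),71+0,s)
for n,p in dict(LF=(185,142),RF=(620,142),LR=(215,283),RR=(583,283),Linner=(252,270),Rinner=(551,270)).items():
    print(n,np.round(M.T@(p2w("wrist",c(*p),s["ee_pos"][2]-7.3,s)-s["ee_pos"]),1))
s=st(); rel(s)
for t in ("card_edge","stand"): print(t,finder.look_for("scene",t)[:1])
E
```

```text
edge top [549.1  24.7 122. ] 110.77948727968862
edge@71 in tool [69.5  0.6 21.4]
LF [ 91.9 -13.8   7.2]
RF [92.1 13.2  8.1]
LR [ 83.8 -12.2   7.3]
RR [83.9 11.1  8. ]
Linner [84.6 -9.8  7.3]
Rinner [84.6  9.1  7.9]
t 9.88 pos [572.1 -41.9  92.1] yawx 110.07 zax [ 0.029  0.015 -0.999] open 27.1 F [-0.7  0.2 -1.4] q [-0.48  0.59  0.6   1.98 -0.53  0.7   0.8 ]
clip ref vs edge: along -0.3 lateral -0.7 z -0.6
togo units [ 0.005  0.015 -0.011] turn -0.003
card_edge [{'location': [531.6, 84.8, 46.3], 'p': 0.82}]
stand [{'location': [567.4, 10.0, 70.1], 'p': 0.54}]
```

Run:
```python
from h import *
robot.hand_in(); st()
```

```text
the job is handed in; nothing more can be done
the job is handed in; nothing more can be done
```

I took the nearest red clip by its handles and squeezed it fully open with a 40 N grip. I carried it to the sample card, and it is still held there, gaping around the card's free edge at about half height. I handed the job in at about 9.9 s.

**Final position:** by the last wrist picture, the edge is within about 1 mm of the middle between the jaws, and the whole rubber tips are about 14 to 22 mm past it. Each tip face is about 9–10 mm from the middle line, so it clears the 3 mm card by roughly 7–9 mm. The clip's mid-height is within about 1 mm of 71 mm, assuming it has not slipped up or down in the grip; I did not check that separately.

**Holding still:** over the last half second the arm moved less than about 1 mm, and the wrist force stayed near zero.

**Card and stand:** the card edge measured the same before and after the approach, within 0.2 mm, so the stand had not moved. I saw no contact with anything else in the pictures.

**Checks that disagreed:**
- The gripper read 27 mm instead of the expected 30 mm over the squeezed handles, but the picture showed them parallel and the jaws wide open.
- The last network reports for the stand and the card edge differed by several centimetres and did not match the picture. I relied on the wrist-picture measurements.

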